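Hang the headphones on the carousel's empty hook

TASK

First turn the headphone carousel until its empty hook points to the front of the desk, towards the robot, leaving the black headphones with the green discs standing on the desk meanwhile. Then hang those headphones by the middle of their headband on that empty hook and let go, with the hook still pointing to the front. Don't drop any headphones or knock the two hanging pairs off, and leave the other things on the desk where they are.

Things in the scene. Friction and masses are not known exactly. Their poses are not given: they have to be found in the camera images.
- stand: fixed foot of the headphone carousel: round dark wood base (200 mm diameter, 16 mm high) and a steel column of 22 mm diameter on its centre; origin under the base's centre, on the column's axis. Axes parallel to the room's: its -x points to the front of the desk, the robot's side
- rotor: the carousel's turning head: hub (40 mm across, cap 14 mm above the arms) with three flat bare steel hook arms 120 degrees apart, 24 mm wide, 10 mm thick, each with a lip at its end, 132 to 138 mm from the axis, 16 mm higher than the arm. Origin on the axis at the arms' tops, 232 mm up; x along the EMPTY arm. Turns both ways, no end stops, friction under 1 N at the arm's end, stays where left
- hook_seat (a point): the point on the top of the EMPTY hook arm, 90 mm out from the column's axis, where a headband should rest; 232 mm above the desk. Its x axis points outward along the empty arm, z up. The arm is clear from the hub (20 mm from the axis) to the lip (132 mm from the axis)
- phones_center (a point): black headphones with green discs, to be hung up: loose, rigid, standing on their ear cups; 160 mm wide (along y), 60 mm front to back (x), 175 mm high, 0.2 to 0.3 kg. This point is their centre, half-way up; z up. The headband's padded top is level, 30 mm wide (x), 22 mm thick (65.5 to 87.5 mm above this point), 64 mm long (y). Cups 76 mm high, 39 mm thick (y), 82 mm apart
- hung_a_center (a point): white headphones, loose, hanging on the carousel arm 120 degrees anticlockwise (seen from above) from the empty one; same shape and same point as phones_center, about 166 mm above the desk while they hang, their cups' undersides 79 mm above the desk
- hung_b_center (a point): black and red headphones, loose, hanging on the arm 120 degrees clockwise from the empty one; same shape and point
- mug: blue mug, loose bystander: 82 mm across, 95 mm high, handle at its +y; origin under its centre. It stands on the left or right side of the desk, the headphones to be hung on the other
- bottle: clear spray bottle with a blue label and white pump, loose bystander: 44 mm across, 141 mm tall, tips easily; origin under its centre
- brush: pale wooden record brush, loose bystander: 100 x 42 mm (x, y), 30 mm high; origin under its centre
- tape: roll of black tape lying flat, loose bystander: 112 mm across, 48 mm high; origin under its centre
- mic: hand microphone lying on the desk, loose bystander: 160 mm long along its x, 50 mm high; origin under its middle
- singles: small stack of 7-inch records in sleeves, loose bystander: 182 x 182 mm, 19 mm high; origin under its centre
There are look-alikes about, which are no part of the job. Leave any blue or orange look-alike of the part that bears phones_center alone.

How it is judged (in metres and radians):
On the way, in this order (a step that is already met when the one before it is completed fails the run):
1. the empty hook points to the front while the black and green headphones still stand on the desk (x of hook_seat in the frame of stand below -0.078 m and angular speed of rotor below 0.2 rad/s and height (world z) of phones_center below 0.1 m and angle between phones_center's own z axis and vertical below 0.25 rad), for 0.3 s.
2. the headphones hang by the middle of the headband on the empty hook (x of hook_seat in the frame of stand below -0.078 m and z of phones_center in the frame of hook_seat between -0.08 and -0.055 m and y of phones_center in the frame of hook_seat between -0.03 and 0.03 m and x of phones_center in the frame of hook_seat between -0.06 and 0.04 m and angle between phones_center's own z axis and vertical below 0.25 rad and contact force between phones and rotor above 1 N), for 0.3 s.
At the end, for the whole second after the job is handed in: The black and green headphones hang at rest, upright within 0.25 rad, by the middle of their headband (30 mm to either side) on the empty arm between hub and lip; that arm points to the front (-x) within 30 degrees; the other two pairs still hang on their arms (all of step 2 and height (world z) of each of hung_a_center, hung_b_center above 0.145 m and linear speed of phones below 0.05 m/s and angular speed of phones below 0.4 rad/s); the robot touches nothing.
It fails at once if a hanging pair of headphones is knocked off its hook (not (height (world z) of hung_a_center above 0.145 m) or not (height (world z) of hung_b_center above 0.145 m)).
It fails at once if the headphones are dropped or flung (linear speed of phones above 1 m/s).
It fails at once if a bystander is pushed away (more than 30 mm) or tipped (distance of any of mug, bottle, brush, tape, mic, singles from where it was at the start of the episode above 0.03 m or angle between any of mug, bottle's own z axis and vertical above 0.4 rad).
It also fails if it takes over 61 s, if anything falls off the work surface, if the arm or the gripper's body presses on something with over 40 N, if the wrist force passes 120 N, or if a joint passes its speed limit or range.

ROBOT

A 6-joint arm with a two-finger parallel gripper is mounted at the origin on the work surface. World frame = base frame: x ahead of the robot, y to its left, z up, the work surface at z = 0. Lengths are in m, angles in degrees, forces in N, time in s.
With the tool pointing down it reaches from about 0.35 to 0.875 m from the base axis. Payload 4.2 kg.
Tool frame: the origin (TCP) lies midway between the tips of the shut fingers; the grasp point (between the pads) lies 19 mm behind it; z points along the fingers, y is the direction in which the jaws open and shut (so a half turn about z gives the same grasp; the last joint's range is limited). The gripper opens to 87 mm and grips with 3 to 60 N. Pads are 19 mm wide; open, the fingers measure 117 mm over their backs; the gripper's body (75 mm by 190 mm) begins 51 mm behind the grasp point.
Start: joints at [-50.501, 22.042, 0.453, 0, -68.411, -14.817], TCP at [0.261, -0.568, 0.223] pointing down, gripper open.
Joint ranges: [-179.83, 179.83], [-69.29, 118.12], [-61.27, 80.66], [-181.25, 117.63], [-171.15, -9.14], [-177.46, 177.46]. Speed limits (degrees/s): [159.86, 159.86, 180, 180, 180, 180].

INTERFACE

Orientations are given as a 3x3 rotation matrix whose columns are the frame's x, y, z axes.
In Python, from station import sense, capture, calibration, finish_job gives the robot as it stands.
- The arm moves only by the tool carry_out, never from a script. Its argument "commands" is one flat list of numbers, 6 for each row, row after row: the shift along the tool's x, y, z in mm, then the turn, a rotation vector about the tool's x, y, z in rad. A call has 1 to 5 rows; each row shifts and turns the pose as measured when the row begins, along the tool's axes as they then stand; what a row does not reach is not made up. A row lasts 1/8 s, in which the tool goes at most 62.5 mm and 10.7 degrees, less where a joint would pass 70% of its speed; a pose out of reach is approached as far as the arm can. A call is refused whole if a number of a shift passes 62.5 or a number of a turn 0.188, either way. A call with a gripper value outside its range is refused whole. "grip" is the finger opening in mm, from 0 to 87, set as the call begins (left out, the last holds). The fingers move at their own pace and stop on an object; the grip force is fixed at half the most. Time passes only in rows, so rows that do not move let the fingers close. It gives the time, the measured TCP pose, the force and the opening at its end, in the units of the state.
- sense(): the state, without advancing time (a new reading comes with each control period).
- capture(name): name is "scene" or "side" or "wrist"; returns the picture (420x560x3 uint8, red, green, blue); there is no depth.
- calibration(name): a dict with "fx", "fy", "cx", "cy" (pixels), "rvec" (rotation vector, rad) and "tvec" (3), from world to camera coordinates, as OpenCV has them. Camera axes: x right, y down, z forward; pixel columns grow to the right and rows downward; lengths in m; the calibration is good to about 2 mm. A picture is of the moment at which its call begins: read the wrist's pose just before it. calibration takes no time and is no camera call; for the wrist camera it gives the pose at the moment of the call.
- finish_job(): hands the job in, once; it reports no verdict.
The state is a dict: "time_s": time; "joints": joint angles; "joint_velocities": joint speeds; "effort": joint torques, N m; "tcp_pos": TCP position; "ee_rot": TCP orientation; "wrist_force": force on the tool from outside, world axes, zero at the start; "moment": the same for the moment, N m; "gripper_width": opening from 0.0 (shut) to 1.0 (fully open).
Only numpy, scipy, OpenCV 4.12 (cv2) and the standard library are available. Lean on these libraries where they do the work, as an engineer would, in place of code of your own. Each camera call takes 0.05 s, during which the arm holds its last target.

## Working session

There is one attempt and no reset: what is moved stays moved. The work goes in short steps, Python scripts to look and compute and a tool call to move; the robot and the scene stay as the last step left them, time stands still between calls to the robot, and variables do not carry over. Pictures are saved under pics/ and viewed, and the job is handed in when it is done.

Besides the shell and the picture viewer there is one more tool, called after "Call:" as name(argument=value, ...) on one line, values as JSON. carry_out: Moves the arm, as the interface text tells. Its arguments: {"type":"object","properties":{"commands":{"type":"array"},"grip":{"type":"number"}},"required":["commands"]}

```bash
mkdir -p pics; python3 - <<'E'
from station import *
import cv2
s=sense();print(s['time_s'],s['tcp_pos'],s['ee_rot'],s['gripper_width'])
for n in ['scene','side']:
    cv2.imwrite(f'pics/{n}0.png',cv2.cvtColor(capture(n),cv2.COLOR_RGB2BGR)); print(calibration(n))
E
```

```text
0.0 [ 0.26074027 -0.56735617  0.2214781 ] [[-9.08738731e-01 -4.17364308e-01 -9.76288896e-04]
 [-4.17365440e-01  9.08736727e-01  1.91046007e-03]
 [ 8.98317329e-05  2.14357830e-03 -9.99997698e-01]] 1.0003771466676128
{'fx': 384.9425417982696, 'fy': 384.9425417982696, 'cx': 281.79383745408813, 'cy': 204.3711319527289, 'rvec': array([ 2.33736387,  0.53261204, -0.22831777]), 'tvec': array([-0.5098379 ,  0.03898162,  1.35912136])}
{'fx': 409.5553903291412, 'fy': 409.5553903291412, 'cx': 275.15046757597787, 'cy': 209.03983427024087, 'rvec': array([ 1.00252049, -2.26119859,  1.24976126]), 'tvec': array([0.40034244, 0.30114324, 0.94335505])}
```

View pics/scene0.png

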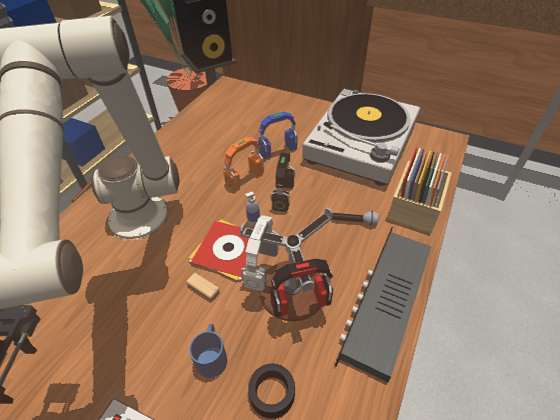

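View pics/side0.png

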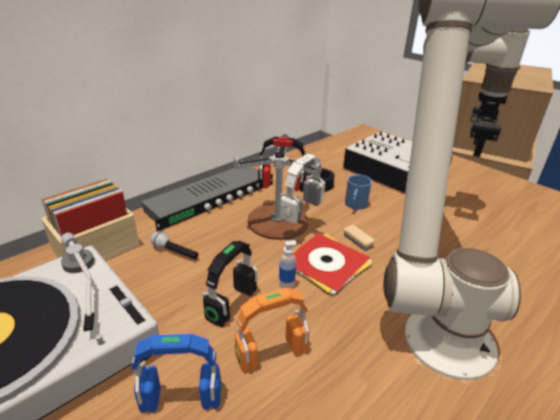

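The scene view shows the hub at about (293,241) and the empty arm running to about (331,213). White hangs at (258,255) and red/black at (300,285). There are three standing pairs: orange (243,160), blue (277,135) and black with green (284,180). The black one fits the description, so I'll confirm it in an enlarged crop.

```bash
cat > h.py <<'E'
import numpy as np,cv2
from station import *
def ray(n,u,v,c=None):
    c=c or calibration(n);R=cv2.Rodrigues(np.array(c['rvec'],float))[0];t=np.array(c['tvec'])
    d=R.T@np.array([(u-c['cx'])/c['fx'],(v-c['cy'])/c['fy'],1]);return -R.T@t,d/np.linalg.norm(d)
def onz(n,u,v,z,c=None):
    o,d=ray(n,u,v,c);return o+d*(z-o[2])/d[2]
def tri(p,q,n='scene',m='side'):
    o,d=ray(n,*p);a,b=ray(m,*q)
    s=np.linalg.lstsq(np.c_[d,-b],a-o,rcond=None)[0];P=o+s[0]*d;Q=a+s[1]*b
    return (P+Q)/2,np.linalg.norm(P-Q)
def proj(n,P,c=None):
    c=c or calibration(n);K=np.array([[c['fx'],0,c['cx']],[0,c['fy'],c['cy']],[0,0,1]])
    return cv2.projectPoints(np.array(P,float).reshape(-1,3),np.array(c['rvec']),np.array(c['tvec']),K,None)[0][:,0]
E
python3 - <<'E'
import cv2
a=cv2.imread('pics/scene0.png')[130:320,200:400];cv2.imwrite('pics/sc.png',cv2.resize(a,None,fx=3.1,fy=3.1,interpolation=2))
b=cv2.imread('pics/side0.png')[120:330,140:340];cv2.imwrite('pics/sd.png',cv2.resize(b,None,fx=2.8,fy=2.8,interpolation=2))
E
```

```text
(no output)
```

View pics/sc.png

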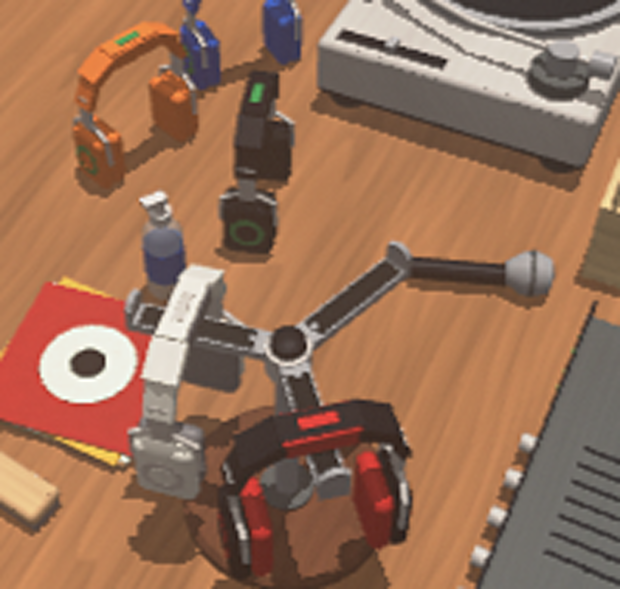

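View pics/sd.png

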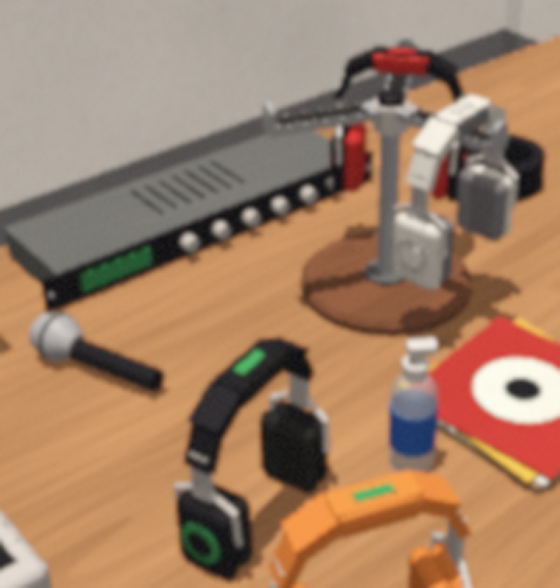

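```bash
python3 - <<'E'
from h import *
S=lambda u,v:(u/3.1+200,v/3.1+130); D=lambda u,v:(u/2.8+140,v/2.8+120)
hub=onz('scene',*S(290,338),.246);print('hub',hub)
for p in [(400,250),(133,305),(333,485)]:
    q=onz('scene',*S(*p),.246);d=q-hub;print(q,np.linalg.norm(d),np.degrees(np.arctan2(d[1],d[0])))
print('green',onz('scene',*S(258,92),.175),onz('side',*D(248,362),.175),tri(S(258,92),D(248,362)))
g=onz('scene',*S(258,92),.175)
# cups bottoms
print('disc near',tri(S(247,232),D(200,543)))
print('band ends', [onz('scene',*S(*p),.175) for p in [(258,76),(250,113)]])
print('bottle top',tri(S(157,203),D(422,346)))
print('mic head',onz('scene',*S(530,272),.025),'mic tail',onz('scene',*S(410,268),.02))
print('lip side',tri(S(400,250),D(268,108)))
print('hub side',tri(S(290,338),D(390,102)))
for p in [(250,230)]:pass
print('mug',onz('scene',208,350,.095),'brush',onz('scene',203,285,.03))
E
```

```text
hub [ 0.62098356 -0.03641066  0.246     ]
[0.66645734 0.09183915 0.246     ] 0.13607306141457026 70.47692061701015
[ 0.48853483 -0.06080287  0.246     ] 0.1346760782157369 -169.56513272532305
[ 0.70640324 -0.14662163  0.246     ] 0.13943808932370882 -52.222308125740994
green [0.42618227 0.30532124 0.175     ] [0.41973412 0.30566336 0.175     ] (array([0.42393199, 0.30521654, 0.17314943]), np.float64(0.00445461781444488))
disc near (array([ 0.43274422,  0.32313118, -0.04191692]), np.float64(0.0631001987388147))
band ends [array([0.41440832, 0.3296684 , 0.175     ]), array([0.43346393, 0.27079517, 0.175     ])]
bottle top (array([0.38363567, 0.14532749, 0.13161721]), np.float64(0.006320464653747062))
mic head [0.74884998 0.3180399  0.025     ] mic tail [0.62718747 0.27182076 0.02      ]
lip side (array([0.66538416, 0.09098294, 0.24535167]), np.float64(0.00302638884326435))
hub side (array([ 0.61483312, -0.02984128,  0.23344942]), np.float64(0.006266226839545169))
mug [ 0.5282969  -0.32428432  0.095     ] brush [ 0.38375564 -0.14973589  0.03      ]
```

The crop confirms it: the black pair with green label and disc, at scene (283,160) for the band and (279,205) for the disc. The hub is at about (0.620,-0.036), and the empty arm points at about 70° with its lip at (0.666,0.091). I'll straddle that arm with the fingers and sweep it anticlockwise by 110°.

Call:
carry_out(commands=[0, 0, -35, 0, 0, -0.158, 0, 0, -35, 0, 0, -0.158, 0, 0, -35, 0, 0, -0.158, 0, 0, -35, 0, 0, -0.158, 0, 0, 0, 0, 0, -0.158], grip=87)

```text
time_s: 0.72
tcp_pos: [0.2604, -0.5667, 0.362]
ee_rot: [[-0.319, -0.948, -0.005], [-0.948, 0.319, 0.009], [-0.007, 0.008, -1.0]]
wrist_force: [0.3, -1.0, -0.4]
gripper_width: 0.995
```

```bash
cat >> h.py <<'E'
def plan(pos,yawy,n=None):
    "rows to target: tool-down, tool y heading yawy deg"
    s=sense();R=np.array(s['ee_rot']);p=np.array(s['tcp_pos']);a=np.radians(yawy)
    y=np.array([np.cos(a),np.sin(a),0]);z=np.array([0,0,-1.]);T=np.c_[np.cross(y,z),y,z]
    rv=cv2.Rodrigues(R.T@T)[0].ravel();d=R.T@(np.array(pos)-p)*1000
    print('t',round(s['time_s'],2),'p',p.round(4),'yawy',round(np.degrees(np.arctan2(R[1,1],R[0,1])),1),'g',round(s['gripper_width']*87,1),'F',np.round(s['wrist_force'],1))
    print('  d tool mm',d.round(1),'rot',rv.round(3),'rows',round(max(np.abs(d).max()/62.5,np.linalg.norm(d)/62.5,np.linalg.norm(rv)/.187),1),'j',np.round(s['joints'],0))
E
python3 -c "
from h import *
plan([.657,.0655,.36],160)"
```

```text
t 0.72 p [ 0.2604 -0.5667  0.362 ] yawy 161.4 g 86.6 F [ 0.3 -1.  -0.4]
  d tool mm [-725.7 -174.1    5.6] rot [0.008 0.007 0.024] rows 11.9 j [-51.  19.  16.  -0. -87.  32.]
```

Call:
carry_out(commands=[-58, -14, 0, 0, 0, 0.01, -58, -14, 0, 0, 0, 0.01, -58, -14, 0, 0, 0, 0, -58, -14, 0, 0, 0, 0, -58, -14, 0, 0, 0, 0])

```text
time_s: 1.35
tcp_pos: [0.4252, -0.3122, 0.3597]
ee_rot: [[-0.346, -0.938, -0.009], [-0.938, 0.346, 0.014], [-0.01, 0.013, -1.0]]
wrist_force: [0.6, -0.7, 0.1]
gripper_width: 1.001
```

Call:
carry_out(commands=[-58, -14, 0, 0, 0, 0, -58, -14, 0, 0, 0, 0, -58, -14, 0, 0, 0, 0, -58, -14, 0, 0, 0, 0, -58, -14, 0, 0, 0, 0])

```text
time_s: 1.98
tcp_pos: [0.594, -0.0545, 0.3601]
ee_rot: [[-0.345, -0.939, -0.011], [-0.939, 0.345, 0.014], [-0.01, 0.016, -1.0]]
wrist_force: [1.1, 0.9, -0.4]
gripper_width: 0.996
```

```bash
python3 -c "
from h import *
plan([.657,.0655,.30],160)"
```

```text
t 1.98 p [ 0.594  -0.0545  0.3601] yawy 159.8 g 86.6 F [ 1.1  0.9 -0.4]
  d tool mm [-133.8  -18.7   61.1] rot [ 0.016  0.01  -0.003] rows 2.4 j [ 10.  16.  12.  -1. -86. -30.]
```

Call:
carry_out(commands=[-50, -6, 0, 0, 0, 0, -45, -6, 0, 0, 0, 0, -40, -6, 20, 0.008, 0.005, 0, 0, 0, 20, 0.008, 0.005, 0, 0, 0, 10, 0, 0, 0])

```text
time_s: 2.6
tcp_pos: [0.6597, 0.076, 0.3051]
ee_rot: [[-0.339, -0.941, -0.005], [-0.941, 0.339, -0.001], [0.003, 0.005, -1.0]]
wrist_force: [-0.3, -0.1, -0.2]
gripper_width: 1.0
```

```bash
python3 -c "
from h import *
plan([.657,.0655,.208],160)
c=calibration('wrist')
cv2.imwrite('pics/w1.png',cv2.cvtColor(capture('wrist'),cv2.COLOR_RGB2BGR))
print(proj('wrist',[[.657,.0655,.232],[.62,-.036,.246]],c))"
```

```text
t 2.6 p [0.6597 0.076  0.3051] yawy 160.2 g 87.0 F [-0.3 -0.1 -0.2]
  d tool mm [10.5 -1.4 97.1] rot [ 0.005 -0.003  0.003] rows 1.6 j [ 20.  24.  15.  -0. -81. -40.]
[[281.07037999 205.82836367]
 [281.49594396  52.25766876]]
```

View pics/w1.png

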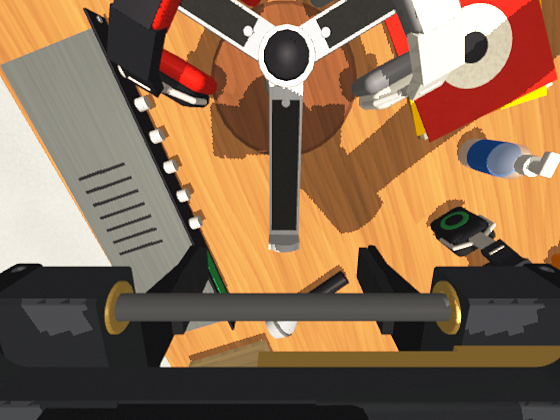

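The wrist view shows the hub at (286,54), close to the predicted (281,52). The empty arm runs straight down to its lip at (284,243), centred between the open fingers. Next I descend around it.

Call:
carry_out(commands=[10, 0, 30, 0, 0, 0, 0, 0, 35, 0, 0, 0, 0, 0, 30, 0, 0, 0, 0, 0, 0, 0, 0, 0])

```text
time_s: 3.15
tcp_pos: [0.6559, 0.0635, 0.2093]
ee_rot: [[-0.343, -0.939, -0.003], [-0.939, 0.343, -0.0], [0.001, 0.003, -1.0]]
wrist_force: [-0.1, -0.4, 0.4]
gripper_width: 1.001
```

Call:
carry_out(commands=[0, 0, 0, 0, 0, 0, 0, 0, 0, 0, 0, 0, 0, 0, 0, 0, 0, 0], grip=36)

```text
time_s: 3.52
tcp_pos: [0.6582, 0.0631, 0.2147]
ee_rot: [[-0.343, -0.939, 0.005], [-0.939, 0.343, 0.001], [-0.003, -0.004, -1.0]]
wrist_force: [-0.4, 0.1, 0.3]
gripper_width: 0.744
```

```bash
python3 -c "
from h import *
c=calibration('wrist')
h=onz('wrist',286,54,.246,c);print(h)
plan([.657,.0655,.208],160)
c=calibration('wrist')
cv2.imwrite('pics/w2.png',cv2.cvtColor(capture('wrist'),cv2.COLOR_RGB2BGR))
"
```

```text
[ 0.62145954 -0.03383557  0.246     ]
t 3.52 p [0.6582 0.0631 0.2147] yawy 159.9 g 64.8 F [-0.4  0.1  0.3]
  d tool mm [-1.9  2.   6.7] rot [-0.004  0.003 -0.001] rows 0.1 j [ 19.  26.   5.   0. -69. -40.]
```

View pics/w2.png

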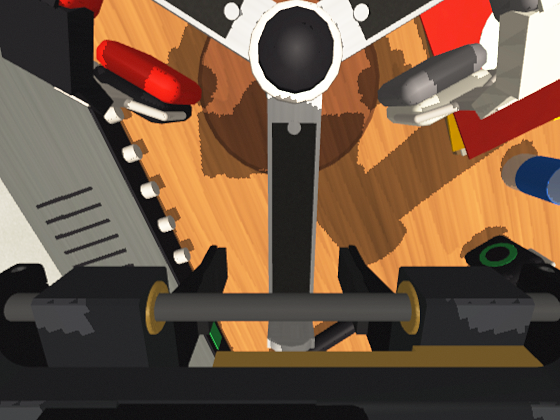

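Call:
carry_out(commands=[0, 0, 3, 0, 0, 0, 0, 0, 2, 0, 0, 0, 0, 0, 0, 0, 0, 0, 0, 0, 0, 0, 0, 0])

```text
time_s: 4.08
tcp_pos: [0.6583, 0.0633, 0.2098]
ee_rot: [[-0.343, -0.939, 0.006], [-0.939, 0.343, 0.001], [-0.003, -0.005, -1.0]]
wrist_force: [1.3, -0.5, -0.6]
gripper_width: 0.422
```

Call:
carry_out(commands=[0, 4, 0, 0, 0, -0.04, 0.3, 6, 0, 0, 0, -0.06, 0.4, 8, 0, 0, 0, -0.08, 0.5, 10.6, 0, 0, 0, -0.1, 0.5, 10.6, 0, 0, 0, -0.1])

```text
time_s: 4.7
tcp_pos: [0.6199, 0.0701, 0.2096]
ee_rot: [[0.049, -0.999, 0.009], [-0.999, -0.049, 0.003], [-0.002, -0.009, -1.0]]
wrist_force: [1.3, -0.4, 0.4]
gripper_width: 0.411
```

```bash
cat >> h.py <<'E'
H=np.array([.621,-.035])
def arc():
    s=sense();p=np.array(s['tcp_pos']);d=p[:2]-H;R=np.array(s['ee_rot'])
    print('t',s['time_s'],'r',np.hypot(*d).round(4),'ang',np.degrees(np.arctan2(d[1],d[0])).round(1)%360,'yaw-90',(np.degrees(np.arctan2(R[1,1],R[0,1]))-90)%360,'z',p[2].round(4),'g',s['gripper_width']*87,np.round(s['wrist_force'],1),np.round(s['joints']))
E
python3 -c "
from h import *
arc()
cv2.imwrite('pics/w3.png',cv2.cvtColor(capture('wrist'),cv2.COLOR_RGB2BGR))
"
```

```text
t 4.7 r 0.1051 ang 90.6 yaw-90 92.80600043806402 z 0.2096 g 35.786890553046504 [ 1.3 -0.4  0.4] [ 21.  22.  -1.   0. -66. -19.]
```

View pics/w3.png

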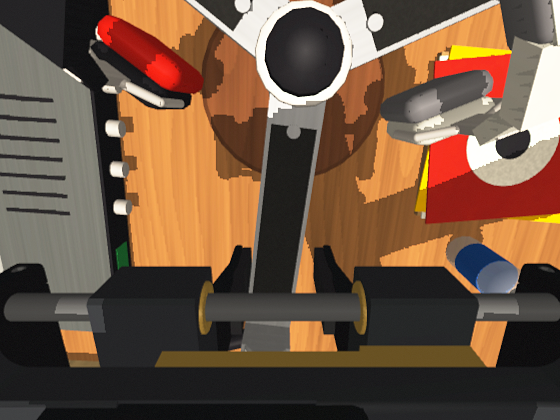

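The arm is following between the fingers, and both hanging pairs are steady. I'll continue the arc.

Call:
carry_out(commands=[0.5, 11, 0, 0, 0, -0.1, 0.5, 11, 0, 0, 0, -0.1, 0.5, 11, 0, 0, 0, -0.1, 0.5, 11, 0, 0, 0, -0.1, 0.5, 11, 0, 0, 0, -0.1])

```text
time_s: 5.38
tcp_pos: [0.5674, 0.0554, 0.2101]
ee_rot: [[0.537, -0.843, 0.015], [-0.843, -0.537, 0.006], [0.003, -0.015, -1.0]]
wrist_force: [1.0, 1.6, -0.7]
gripper_width: 0.411
```

```bash
python3 -c "
from h import *
arc()"
```

```text
t 5.375 r 0.1051 ang 120.7 yaw-90 122.49576893848214 z 0.2101 g 35.73966246350398 [ 1.   1.6 -0.7] [ 22.  17.  -9.   0. -63.  11.]
```

Call:
carry_out(commands=[0.5, 11, 0, 0.003, 0, -0.1, 0.5, 11, 0, 0.003, 0, -0.1, 0.5, 11, 0, 0.003, 0, -0.1, 0.5, 11, 0, 0.003, 0, -0.1, 0.5, 11, 0, 0, 0, -0.1])

```text
time_s: 6.0
tcp_pos: [0.5302, 0.0168, 0.2102]
ee_rot: [[0.884, -0.468, 0.028], [-0.468, -0.884, 0.018], [0.017, -0.029, -0.999]]
wrist_force: [0.7, 1.9, -0.2]
gripper_width: 0.417
```

```bash
python3 -c "
from h import *
arc()"
```

```text
t 6.0 r 0.1046 ang 150.3 yaw-90 152.11351178062375 z 0.2102 g 36.307849335272515 [ 0.7  1.9 -0.2] [ 19.  13. -15.  -0. -61.  43.]
```

Call:
carry_out(commands=[0.5, 11, 0, 0, 0, -0.1, 0.5, 11, 0, 0, 0, -0.1, 0.5, 11, 0, 0, 0, -0.1, 0.5, 10, 0, 0, 0, -0.09, 0.5, 8, 0, 0, 0, -0.07])

```text
time_s: 6.62
tcp_pos: [0.517, -0.0323, 0.2101]
ee_rot: [[0.999, -0.012, 0.03], [-0.013, -1.0, 0.02], [0.03, -0.021, -0.999]]
wrist_force: [-0.1, 0.3, -0.2]
gripper_width: 0.41
```

Call:
carry_out(commands=[0.2, 4, 0, 0, 0, -0.04, 0, 0, 0, 0, 0, 0])

```text
time_s: 6.88
tcp_pos: [0.517, -0.0367, 0.2103]
ee_rot: [[0.999, 0.027, 0.03], [0.027, -0.999, 0.021], [0.031, -0.02, -0.999]]
wrist_force: [-0.6, 0.3, -0.0]
gripper_width: 0.417
```

```bash
python3 -c "
from h import *
arc()
plan([.515,-.039,.21],271)
cv2.imwrite('pics/w4.png',cv2.cvtColor(capture('wrist'),cv2.COLOR_RGB2BGR))
cv2.imwrite('pics/s4.png',cv2.cvtColor(capture('scene'),cv2.COLOR_RGB2BGR))
"
```

```text
t 6.875 r 0.104 ang 180.9 yaw-90 181.5740228457337 z 0.2103 g 36.287694508308746 [-0.6  0.3 -0. ] [ 13.  11. -16.  -1. -60.  79.]
t 6.88 p [ 0.517  -0.0367  0.2103] yawy -88.4 g 36.3 F [-0.6  0.3 -0. ]
  d tool mm [-2.1  2.3  0.2] rot [-0.02  -0.031  0.01 ] rows 0.2 j [ 13.  11. -16.  -1. -60.  79.]
```

View pics/w4.png

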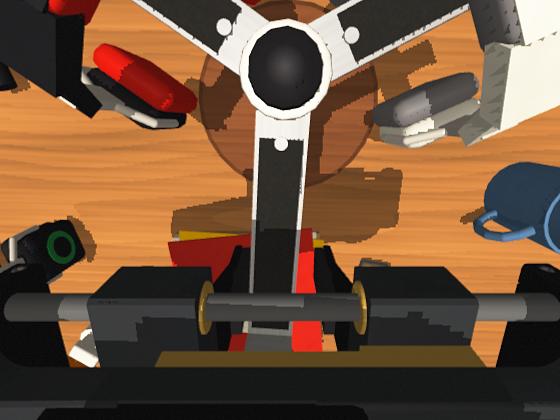

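View pics/s4.png

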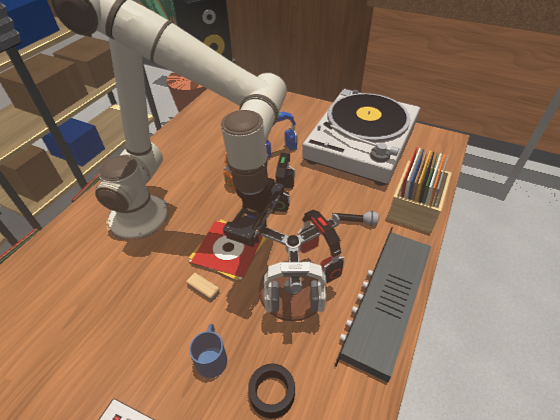

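The arm now points to the front, running from the hub at wrist (285,68) to (270,325), about 178°. Both hanging pairs are in place. I open, wait a moment, rise and head for the phones.

Call:
carry_out(commands=[0, 0, 0, 0, 0, 0, 0, 0, 0, 0, 0, 0, 0, 0, 0, 0, 0, 0], grip=80)

```text
time_s: 7.35
tcp_pos: [0.5171, -0.0361, 0.2104]
ee_rot: [[0.999, 0.027, 0.03], [0.027, -0.999, 0.021], [0.031, -0.02, -0.999]]
wrist_force: [-0.2, -1.0, 0.4]
gripper_width: 0.669
```

Call:
carry_out(commands=[0, 0, -25, 0, 0, 0, 0, 0, -35, 0, 0, 0, 0, 0, -40, -0.02, -0.03, 0.1, 0, 0, -45, 0, 0, 0.16, 0, 0, 0, 0, 0, 0.17], grip=87)

```text
time_s: 7.98
tcp_pos: [0.5137, -0.0382, 0.3593]
ee_rot: [[0.914, -0.405, -0.003], [-0.405, -0.914, -0.0], [-0.003, 0.001, -1.0]]
wrist_force: [0.6, 0.3, -0.4]
gripper_width: 0.996
```

Call:
carry_out(commands=[0, 0, 0, 0, 0, 0.17, 0, 0, 0, 0, 0, 0.17, 0, 0, 0, 0, 0, 0.17, 0, 0, 0, 0, 0, 0.17, 0, 0, 0, 0, 0, 0.15])

```text
time_s: 8.6
tcp_pos: [0.5136, -0.0378, 0.36]
ee_rot: [[0.291, -0.957, -0.001], [-0.957, -0.291, 0.001], [-0.001, 0.001, -1.0]]
wrist_force: [0.1, -0.3, -0.4]
gripper_width: 0.999
```

```bash
python3 -c "
from h import *
plan([.426,.305,.34],198)
"
```

```text
t 8.6 p [ 0.5136 -0.0378  0.36  ] yawy -163.1 g 86.9 F [ 0.1 -0.3 -0.4]
  d tool mm [-353.4  -16.    20.4] rot [ 0.001  0.001 -0.019] rows 5.7 j [ 14.   7.  -0.  -0. -83.   3.]
```

Call:
carry_out(commands=[-54, -3, 0, 0, 0, 0, -54, -3, 0, 0, 0, -0.01, -54, -3, 0, 0, 0, -0.01, -54, -3, 0, 0, 0, 0, -54, -3, 0, 0, 0, 0])

```text
time_s: 9.22
tcp_pos: [0.4465, 0.2287, 0.36]
ee_rot: [[0.302, -0.953, -0.001], [-0.953, -0.302, 0.001], [-0.001, 0.0, -1.0]]
wrist_force: [0.6, 0.1, -0.5]
gripper_width: 0.998
```

Call:
carry_out(commands=[-40, 0, 0, 0, 0, 0, -40, 0, 0, 0, 0, 0, 0, 0, 0, 0, 0, 0])

```text
time_s: 9.6
tcp_pos: [0.4198, 0.3107, 0.3595]
ee_rot: [[0.307, -0.952, -0.002], [-0.952, -0.307, 0.001], [-0.001, 0.001, -1.0]]
wrist_force: [-0.1, 0.4, 0.4]
gripper_width: 1.001
```

```bash
python3 -c "
from h import *
plan([.426,.305,.34],198)
c=calibration('wrist');print(c)
cv2.imwrite('pics/w5.png',cv2.cvtColor(capture('wrist'),cv2.COLOR_RGB2BGR))
print(proj('wrist',[.426,.305,.175],c))
"
```

```text
t 9.6 p [0.4198 0.3107 0.3595] yawy -162.1 g 87.1 F [-0.1  0.4  0.4]
  d tool mm [ 7.3 -4.2 19.4] rot [ 0.001  0.001 -0.003] rows 0.3 j [ 54.   8.   1.  -0. -83. -36.]
{'fx': 309.9274690515877, 'fy': 309.9274690515877, 'cx': 282.28999207989244, 'cy': 209.02248783297648, 'rvec': array([-0.47488353,  3.01949479,  0.47340487]), 'tvec': array([ 0.4956913 , -0.23860652,  0.47128269])}
[[279.39133841 179.94294518]]
```

View pics/w5.png

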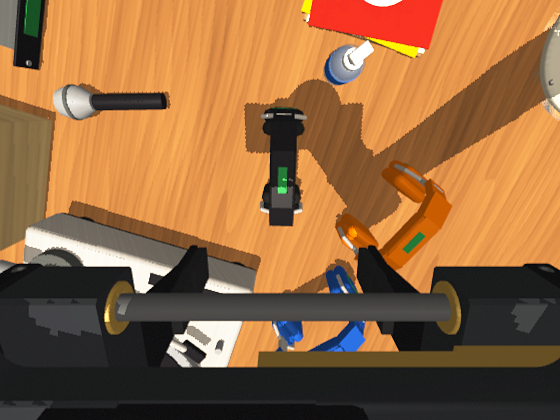

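The wrist view shows the black/green phones with the green label at (283,180) and the band running nearly vertical. The orange (400,220) and blue (325,315) look-alikes stand clear to the right and below. I'll refine the pose from the masks.

```bash
python3 -c "
from h import *
c=calibration('wrist')
a=cv2.imread('pics/w5.png');k=a[90:240,230:340]
cv2.imwrite('pics/w5c.png',cv2.resize(k,None,fx=4,fy=4,interpolation=2))
hsv=cv2.cvtColor(a,cv2.COLOR_BGR2HSV);m=cv2.inRange(hsv,(50,120,80),(75,255,255));m[:,:240]=0;m[:,330:]=0;m[:120]=0;m[230:]=0
n,l,st,ce=cv2.connectedComponentsWithStats(m);print(st[1:],ce[1:])
i=1+st[1:,4].argmax();P=np.argwhere(l==i)[:,::-1];print(cv2.minAreaRect(P.astype(np.float32)))
g=onz('wrist',*ce[i],.175,c);print(g)
f=lambda u,v:onz('wrist',u,v,.175,c)
d=f(284,115)
vx,vy,_,_=cv2.fitLine(P.astype(np.float32),2,0,.01,.01).ravel()
e=f(*(ce[i]-20*np.array([vx,vy])))-f(*(ce[i]+20*np.array([vx,vy])));print(np.degrees(np.arctan2(e[1],e[0])))
"
```

```text
[[277 167  10  26 234]] [[281.9957265 179.6025641]]
((281.5, 179.5), (25.0, 9.0), 90.0)
[0.42365466 0.30267427 0.175     ]
107.27008059578901
```

View pics/w5c.png

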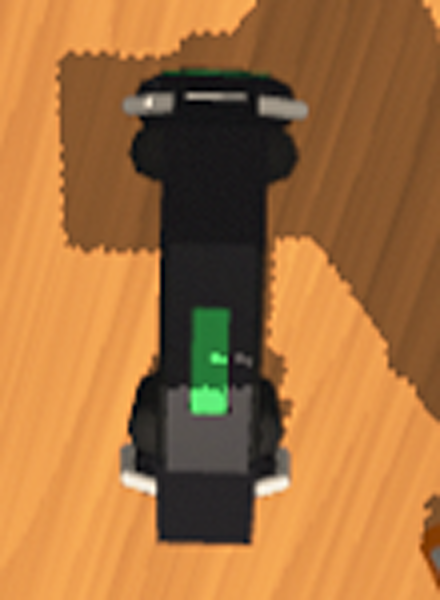

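```bash
python3 -c "
from h import *
plan([.4235,.3025,.157],197.3)
"
```

```text
t 9.65 p [0.4202 0.3096 0.3597] yawy -162.2 g 86.7 F [ 0.3 -0.5  0.8]
  d tool mm [  8.   -1.2 202.7] rot [0.001 0.001 0.008] rows 3.2 j [ 54.   8.   1.  -0. -83. -36.]
```

Call:
carry_out(commands=[8, -1, 40, 0, 0, 0.008, 0, 0, 45, 0, 0, 0, 0, 0, 35, 0, 0, 0, 0, 0, 30, 0, 0, 0, 0, 0, 15, 0, 0, 0])

```text
time_s: 10.28
tcp_pos: [0.4263, 0.2985, 0.1931]
ee_rot: [[0.292, -0.956, 0.004], [-0.956, -0.292, 0.005], [-0.003, -0.005, -1.0]]
wrist_force: [0.2, -0.6, 0.5]
gripper_width: 1.004
```

```bash
python3 -c "
from h import *
plan([.4235,.3025,.157],197.3)
cv2.imwrite('pics/w6.png',cv2.cvtColor(capture('wrist'),cv2.COLOR_RGB2BGR))
"
```

```text
t 10.28 p [0.4263 0.2985 0.1931] yawy -163.0 g 87.3 F [ 0.2 -0.6  0.5]
  d tool mm [-4.6  1.7 36.1] rot [-0.005  0.003 -0.005] rows 0.6 j [ 53.  13. -17.   0. -60. -36.]
```

View pics/w6.png

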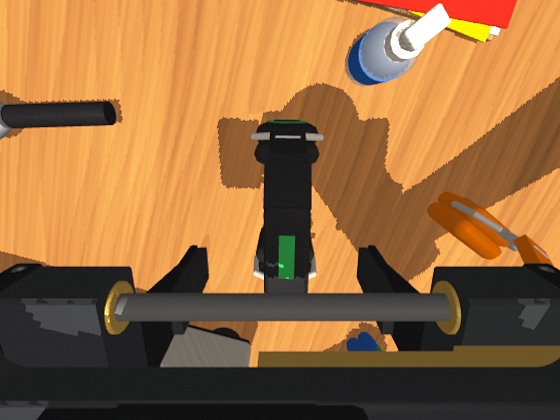

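```bash
python3 -c "
from h import *
print(onz('wrist',287,258,.175))
"
```

```text
[0.42176796 0.3031988  0.175     ]
```

Call:
carry_out(commands=[-5, 2, 18, 0, 0, 0, 0, 0, 16, -0.005, 0.003, 0, 0, 0, 0, 0, 0, 0])

```text
time_s: 10.7
tcp_pos: [0.4239, 0.3004, 0.1578]
ee_rot: [[0.289, -0.957, -0.001], [-0.957, -0.289, -0.001], [0.001, 0.001, -1.0]]
wrist_force: [0.6, -0.3, 0.0]
gripper_width: 0.999
```

```bash
python3 -c "
from h import *
plan([.4235,.3025,.157],197.3)
"
```

```text
t 10.7 p [0.4239 0.3004 0.1578] yawy -163.2 g 86.9 F [ 0.6 -0.3  0. ]
  d tool mm [-2.2 -0.2  0.8] rot [ 0.001 -0.001 -0.009] rows 0.0 j [ 53.  15. -20.  -0. -55. -36.]
```

Call:
carry_out(commands=[-2, 0, 0, 0, 0, 0, 0, 0, 0, 0, 0, 0, 0, 0, 0, 0, 0, 0, 0, 0, 0, 0, 0, 0, 0, 0, 0, 0, 0, 0], grip=0)

```text
time_s: 11.32
tcp_pos: [0.4247, 0.3032, 0.1604]
ee_rot: [[0.289, -0.957, 0.003], [-0.957, -0.289, 0.002], [-0.002, -0.003, -1.0]]
wrist_force: [-0.4, -0.7, -0.8]
gripper_width: 0.517
```

Call:
carry_out(commands=[0, 0, 0, 0, 0, 0, 0, 0, 0, 0, 0, 0, 0, 0, 0, 0, 0, 0, 0, 0, 0, 0, 0, 0, 0, 0, 0, 0, 0, 0])

```text
time_s: 11.95
tcp_pos: [0.4244, 0.3031, 0.1604]
ee_rot: [[0.289, -0.957, 0.002], [-0.957, -0.289, 0.002], [-0.001, -0.003, -1.0]]
wrist_force: [-0.5, -0.6, 0.5]
gripper_width: 0.343
```

```bash
python3 -c "
from h import *
plan([.4235,.3025,.157],197.3)
"
```

```text
t 11.95 p [0.4244 0.3031 0.1604] yawy -163.2 g 29.8 F [-0.5 -0.6  0.5]
  d tool mm [0.3 1.  3.4] rot [-0.003  0.001 -0.009] rows 0.1 j [ 53.  15. -19.   0. -55. -37.]
```

The fingers have closed to 29.8 mm, which matches the 30 mm band. I lift slowly.

Call:
carry_out(commands=[0, 0, -10, 0, 0, 0, 0, 0, -15, 0, 0, 0, 0, 0, -25, 0, 0, 0, 0, 0, -30, 0, 0, 0, 0, 0, -30, 0, 0, 0])

```text
time_s: 12.58
tcp_pos: [0.4219, 0.3007, 0.27]
ee_rot: [[0.288, -0.958, -0.007], [-0.958, -0.288, -0.006], [0.004, 0.008, -1.0]]
wrist_force: [0.0, -0.5, -2.3]
gripper_width: 0.343
```

Call:
carry_out(commands=[0, 0, -35, 0, 0, 0, 0, 0, -30, 0, 0, 0, 0, 0, -10, 0, 0, 0, 0, 0, 0, 0, 0, 0])

```text
time_s: 13.08
tcp_pos: [0.4218, 0.3009, 0.3487]
ee_rot: [[0.288, -0.958, -0.006], [-0.958, -0.288, -0.003], [0.001, 0.007, -1.0]]
wrist_force: [0.8, -1.7, -3.9]
gripper_width: 0.346
```

```bash
python3 -c "
from h import *
plan([.42,-.035,.36],180)
for n in ['wrist','side']:cv2.imwrite(f'pics/{n}7.png',cv2.cvtColor(capture(n),cv2.COLOR_RGB2BGR))
"
```

```text
t 13.07 p [0.4218 0.3009 0.3487] yawy -163.2 g 30.1 F [ 0.8 -1.7 -3.9]
  d tool mm [321.2  98.6 -10.2] rot [ 0.007 -0.002  0.292] rows 5.4 j [ 53.   8.  -1.  -0. -82. -37.]
```

View pics/wrist7.png

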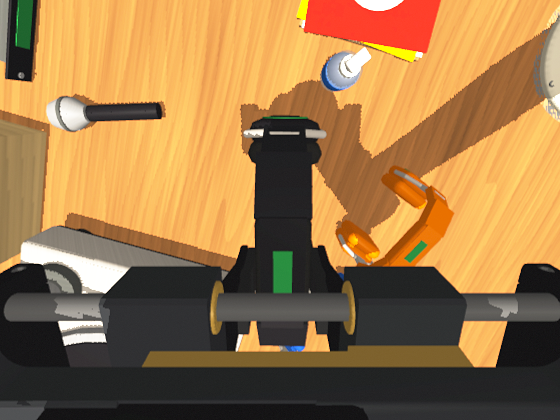

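View pics/side7.png

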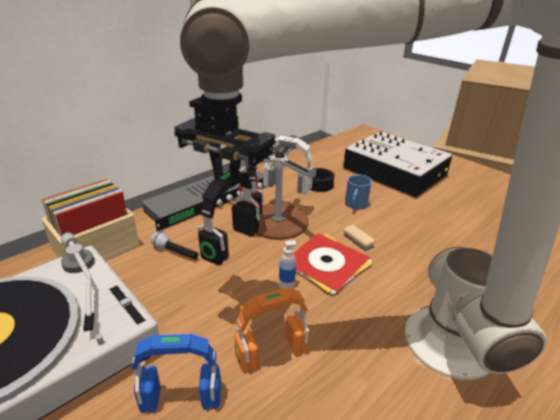

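The phones are held level and lifted clear, with the cups about 0.19 m up and above the bottle. I carry them to in front of the hook.

Call:
carry_out(commands=[15, 5, 0, 0, 0, 0.03, 28, 9, -3, 0, 0, 0.05, 38, 12, -3, 0, 0, 0.05, 40, 12, -3, 0, 0, 0.05, 40, 9, 0, 0, 0, 0.05])

```text
time_s: 13.8
tcp_pos: [0.402, 0.1232, 0.3551]
ee_rot: [[0.048, -0.999, -0.014], [-0.999, -0.048, -0.014], [0.013, 0.015, -1.0]]
wrist_force: [1.0, -0.5, -2.8]
gripper_width: 0.342
```

```bash
python3 -c "
from h import *
plan([.42,-.035,.355],180)
"
```

```text
t 13.8 p [0.402  0.1232 0.3551] yawy -177.2 g 29.7 F [ 1.  -0.5 -2.8]
  d tool mm [158.8 -10.4   2. ] rot [ 0.015 -0.014  0.048] rows 2.5 j [ 39.  -2. -11.   0. -82. -37.]
```

Call:
carry_out(commands=[38, -3, 0, 0.005, -0.005, 0.02, 38, -3, 0, 0.005, -0.005, 0.02, 38, -3, 0, 0.005, -0.004, 0, 28, -2, 0, 0, 0, 0, 14, 0, 0, 0, 0, 0])

```text
time_s: 14.42
tcp_pos: [0.4077, -0.0475, 0.3567]
ee_rot: [[-0.009, -1.0, 0.002], [-1.0, 0.009, 0.0], [-0.0, -0.002, -1.0]]
wrist_force: [-1.0, -0.4, -3.6]
gripper_width: 0.341
```

Call:
carry_out(commands=[0, 0, 0, 0, 0, 0])

```text
time_s: 14.55
tcp_pos: [0.4061, -0.0495, 0.3567]
ee_rot: [[-0.014, -1.0, 0.001], [-1.0, 0.014, 0.0], [-0.0, -0.001, -1.0]]
wrist_force: [0.9, -0.9, -3.2]
gripper_width: 0.343
```

```bash
python3 -c "
from h import *
plan([.42,-.035,.29],180)
for n in ['scene','side','wrist']:cv2.imwrite(f'pics/{n}8.png',cv2.cvtColor(capture(n),cv2.COLOR_RGB2BGR))
"
```

```text
t 14.55 p [ 0.4061 -0.0495  0.3567] yawy 179.2 g 29.9 F [ 0.9 -0.9 -3.2]
  d tool mm [-14.7 -13.6  66.7] rot [-0.001  0.    -0.014] rows 1.1 j [ 16.  -4. -12.   0. -82. -17.]
```

View pics/scene8.png

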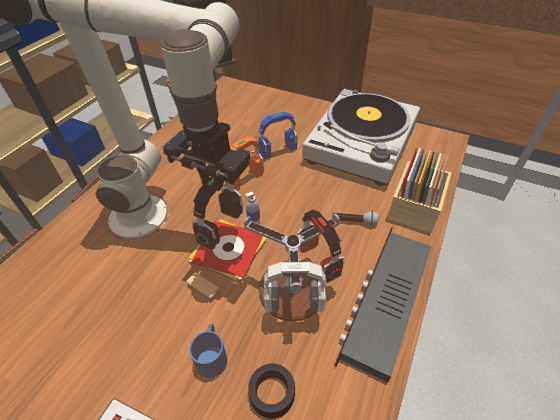

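View pics/side8.png

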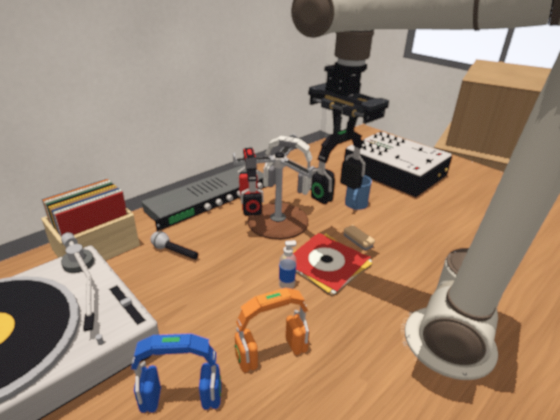

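View pics/wrist8.png

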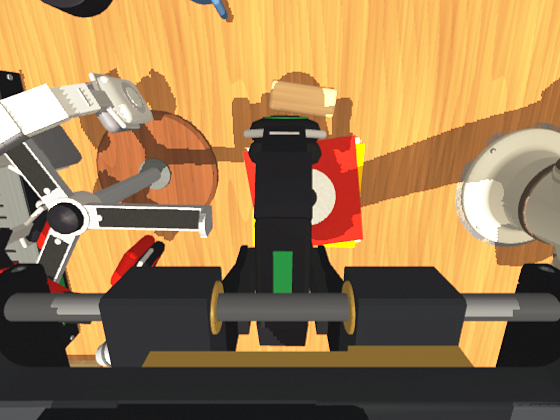

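```bash
python3 -c "
from h import *
s=sense();p=np.array(s['tcp_pos'])
h=onz('wrist',68,217,.246);l=onz('wrist',206,220,.248);d=l-h
print(h,l,np.hypot(*d[:2]),np.degrees(np.arctan2(d[1],d[0])))
print('label',onz('wrist',282.5,272,p[2]+.0146),p)
h=onz('scene',293,241,.246);l=onz('scene',247,223,.247);d=l-h;print(h,l,np.degrees(np.arctan2(d[1],d[0])))
a=cv2.imread('pics/scene8.png')[150:300,180:340];cv2.imwrite('pics/s8c.png',cv2.resize(a,None,fx=4,fy=4,interpolation=2))
"
```

```text
[ 0.60823288 -0.03782282  0.246     ] [ 0.47893667 -0.03442126  0.248     ] 0.12934094292166343 178.49299650244967
label [ 0.40746543 -0.04871944  0.37136326] [ 0.40698625 -0.04787795  0.35676326]
[ 0.62235572 -0.04265862  0.246     ] [ 0.48956992 -0.04105531  0.247     ] 179.30822055010026
```

View pics/s8c.png

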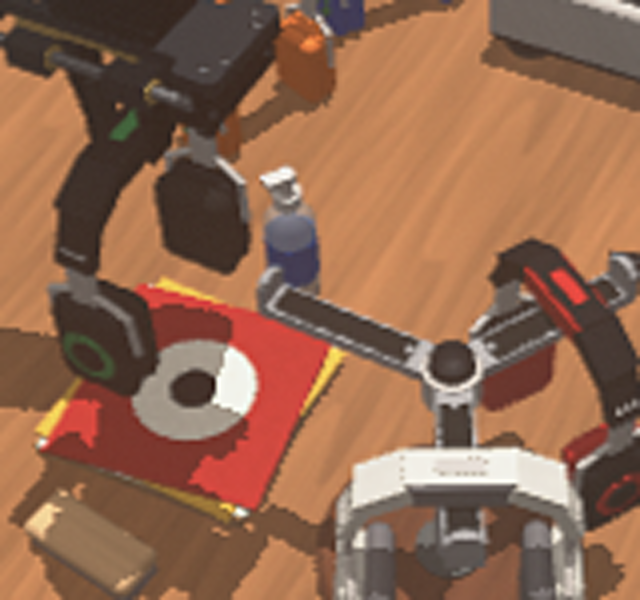

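The arm points at about 178.5°, with its line at y≈-0.035. The label sits within about 1 mm of the TCP, so the grip is at the middle of the band. I line up at y=-0.035, then slide in above the lip.

Call:
carry_out(commands=[-7, 0, 25, 0, 0, -0.007, -7, -6, 30, 0, 0, -0.007, 0, -6, 12, 0, 0, 0, 0, 0, 0, 0, 0, 0])

```text
time_s: 15.2
tcp_pos: [0.42, -0.032, 0.2894]
ee_rot: [[0.007, -1.0, 0.005], [-1.0, -0.007, 0.001], [-0.0, -0.005, -1.0]]
wrist_force: [0.3, 0.3, -2.4]
gripper_width: 0.34
```

```bash
python3 -c "
from h import *
plan([.5355,-.035,.285],180)
"
```

```text
t 15.2 p [ 0.42   -0.032   0.2894] yawy -179.6 g 29.5 F [ 0.3  0.3 -2.4]
  d tool mm [   3.8 -115.5    4.9] rot [-0.005  0.     0.007] rows 1.9 j [ 18.  -1. -19.   0. -72. -18.]
```

Call:
carry_out(commands=[2, -15, 0, 0, 0, 0.004, 2, -22, 0, 0, 0, 0.003, 0, -25, 0, 0, 0, 0, 0, -25, 0, 0, 0, 0, 0, -18, 0, 0, 0, 0])

```text
time_s: 15.82
tcp_pos: [0.5342, -0.037, 0.2962]
ee_rot: [[-0.0, -1.0, 0.017], [-1.0, 0.0, 0.001], [-0.001, -0.017, -1.0]]
wrist_force: [-1.6, 0.7, -2.3]
gripper_width: 0.346
```

Call:
carry_out(commands=[0, 0, 0, 0, 0, 0, 0, 0, 0, 0, 0, 0])

```text
time_s: 16.08
tcp_pos: [0.5364, -0.0375, 0.2966]
ee_rot: [[-0.002, -1.0, 0.018], [-1.0, 0.002, 0.0], [-0.0, -0.018, -1.0]]
wrist_force: [0.5, 0.1, -3.0]
gripper_width: 0.342
```

```bash
python3 -c "
from h import *
plan([.5355,-.035,.2394],180)
for n in ['scene','side','wrist']:cv2.imwrite(f'pics/{n}9.png',cv2.cvtColor(capture(n),cv2.COLOR_RGB2BGR))
a=cv2.imread('pics/scene9.png')[150:320,190:360];b=cv2.imread('pics/side9.png')[90:260,210:380]
cv2.imwrite('pics/c9.png',np.hstack([cv2.resize(x,(400,400),interpolation=2) for x in (a,b)]))
"
```

```text
t 16.07 p [ 0.5364 -0.0375  0.2966] yawy 179.9 g 29.7 F [ 0.5  0.1 -3. ]
  d tool mm [-2.4  2.  57.1] rot [-0.018  0.    -0.002] rows 0.9 j [ 13.  10.  -5.   0. -73. -14.]
```

View pics/c9.png

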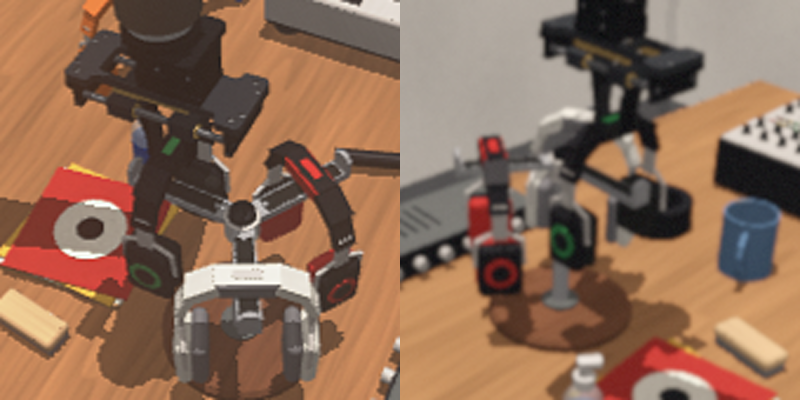

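View pics/wrist9.png

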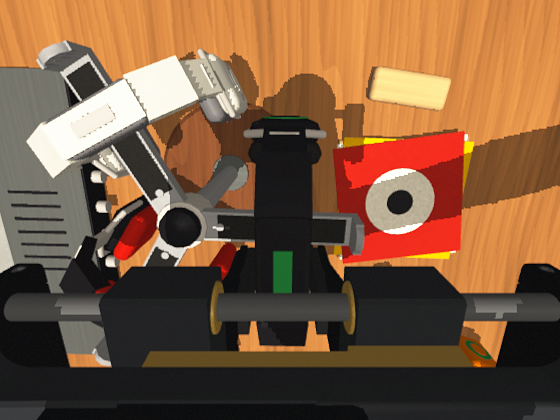

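```bash
python3 -c "
from h import *
for z in (.16,.12,.08): print(z,onz('wrist',246,105,z),onz('wrist',240,120,z),onz('wrist',235,270,z))
h=onz('wrist',180,227,.246);l=onz('wrist',355,232,.248);d=l-h
print(h,l,np.degrees(np.arctan2(d[1],d[0])))
"
```

```text
0.16 [ 0.57236387 -0.12487039  0.16      ] [ 0.57843881 -0.11165952  0.16      ] [0.59055191 0.04475141 0.16      ]
0.12 [ 0.5775854  -0.12540143  0.12      ] [ 0.58447375 -0.11042167  0.12      ] [0.59820876 0.06693215 0.12      ]
0.08 [ 0.58280693 -0.12593247  0.08      ] [ 0.59050869 -0.10918382  0.08      ] [0.6058656  0.08911288 0.08      ]
[ 0.61321994 -0.03821684  0.246     ] [ 0.48454302 -0.03593965  0.248     ] 178.9861481201223
```

White's nearest cup corner is at about (0.578,-0.125) and ours would reach (0.566,-0.117). That is about 10 mm of clearance, so I move 3 mm outward and lower.

Call:
carry_out(commands=[-2, 3, 8, -0.018, 0, 0, 0, 0, 14, 0, 0, 0, 0, 0, 13, 0, 0, 0, 0, 0, 8, 0, 0, 0, 0, 0, 0, 0, 0, 0])

```text
time_s: 16.85
tcp_pos: [0.5312, -0.0351, 0.25]
ee_rot: [[-0.001, -1.0, -0.003], [-1.0, 0.001, 0.001], [-0.001, 0.003, -1.0]]
wrist_force: [0.4, 0.0, -3.1]
gripper_width: 0.342
```

```bash
python3 -c "
from h import *
plan([.5335,-.036,.2394],180)
"
```

```text
t 16.85 p [ 0.5312 -0.0351  0.25  ] yawy 180.0 g 29.8 F [ 0.4  0.  -3.1]
  d tool mm [ 0.9 -2.3 10.6] rot [ 0.003  0.001 -0.001] rows 0.2 j [ 14.  12. -10.  -0. -68. -14.]
```

Call:
carry_out(commands=[0, -2, 4, 0, 0, 0, 0, 0, 3, 0, 0, 0, 0, 0, 2, 0, 0, 0, 0, 0, 0, 0, 0, 0])

```text
time_s: 17.35
tcp_pos: [0.5341, -0.0351, 0.2413]
ee_rot: [[-0.001, -1.0, -0.001], [-1.0, 0.001, 0.001], [-0.001, 0.001, -1.0]]
wrist_force: [-0.4, 0.5, -2.8]
gripper_width: 0.34
```

```bash
python3 -c "
from h import *
plan([.5335,-.036,.2394],180)
for n in ['scene','side','wrist']:cv2.imwrite(f'pics/{n}10.png',cv2.cvtColor(capture(n),cv2.COLOR_RGB2BGR))
a=cv2.imread('pics/scene10.png')[150:320,190:360];b=cv2.imread('pics/side10.png')[90:260,210:380]
cv2.imwrite('pics/c10.png',np.hstack([cv2.resize(x,(400,400),interpolation=2) for x in (a,b)]))
"
```

```text
t 17.35 p [ 0.5341 -0.0351  0.2413] yawy 180.0 g 29.6 F [-0.4  0.5 -2.8]
  d tool mm [0.9 0.6 1.9] rot [ 0.001  0.001 -0.001] rows 0.0 j [ 14.  13. -10.  -0. -67. -14.]
```

View pics/c10.png

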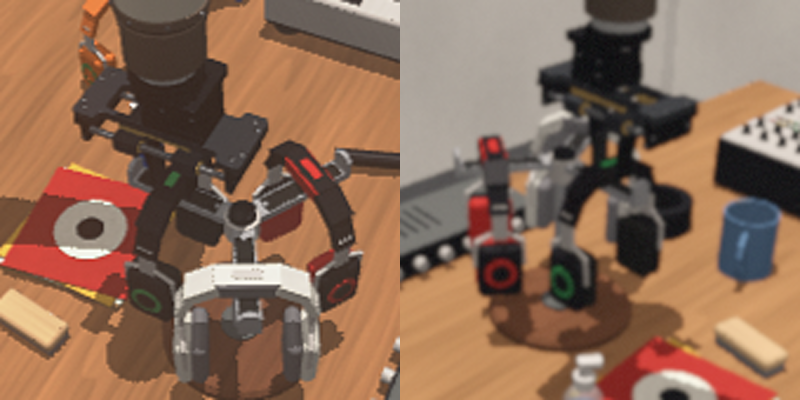

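View pics/wrist10.png

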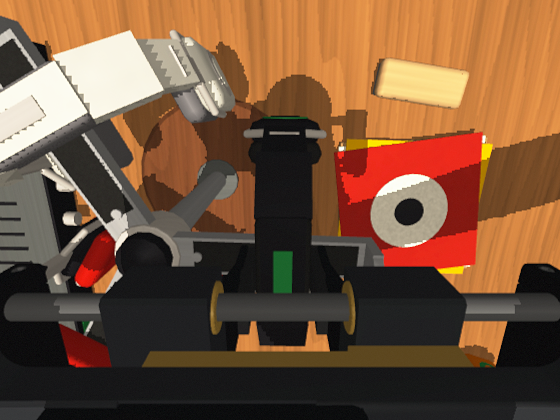

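The band sits just above the arm, centred on it, with the white pair clear on the left. I'll lower until the load comes off the wrist, which reads about -3 N now.

Call:
carry_out(commands=[0, 0, 2, 0, 0, 0, 0, 0, 0, 0, 0, 0])

```text
time_s: 17.75
tcp_pos: [0.5343, -0.035, 0.2397]
ee_rot: [[-0.001, -1.0, 0.001], [-1.0, 0.001, 0.001], [-0.001, -0.001, -1.0]]
wrist_force: [-0.0, -0.0, -2.4]
gripper_width: 0.341
```

Call:
carry_out(commands=[0, 0, 1.5, 0, 0, 0, 0, 0, 0, 0, 0, 0])

```text
time_s: 18.0
tcp_pos: [0.5345, -0.0351, 0.2394]
ee_rot: [[-0.0, -1.0, 0.002], [-1.0, 0.0, 0.0], [-0.0, -0.002, -1.0]]
wrist_force: [-0.2, -0.0, -2.9]
gripper_width: 0.342
```

Call:
carry_out(commands=[0, 0, 2.5, 0, 0, 0, 0, 0, 1, 0, 0, 0])

```text
time_s: 18.25
tcp_pos: [0.5346, -0.0355, 0.2393]
ee_rot: [[0.001, -1.0, 0.004], [-1.0, -0.001, -0.001], [0.001, -0.004, -1.0]]
wrist_force: [-2.3, 2.4, 2.1]
gripper_width: 0.342
```

Call:
carry_out(commands=[0, 0, 2.5, 0, 0, 0, 0, 0, 1, 0, 0, 0])

```text
time_s: 18.5
tcp_pos: [0.5346, -0.0357, 0.2393]
ee_rot: [[0.002, -1.0, 0.007], [-1.0, -0.002, -0.002], [0.002, -0.007, -1.0]]
wrist_force: [-3.7, 2.0, 2.6]
gripper_width: 0.346
```

Contact: the vertical force has gone from -3 to +2.6 N at the expected height. I release with a small opening so the outer finger stays inside the lip.

Call:
carry_out(commands=[0, 0, 0, 0, 0, 0, 0, 0, 0, 0, 0, 0, 0, 0, 0, 0, 0, 0, 0, 0, 0, 0, 0, 0], grip=46)

```text
time_s: 19.0
tcp_pos: [0.5357, -0.0358, 0.2383]
ee_rot: [[0.002, -1.0, 0.008], [-1.0, -0.002, -0.002], [0.002, -0.008, -1.0]]
wrist_force: [0.1, 0.2, -0.1]
gripper_width: 0.524
```

```bash
python3 -c "
from h import *
plan([.5335,-.036,.2394],180)
for n in ['scene','side','wrist']:cv2.imwrite(f'pics/{n}11.png',cv2.cvtColor(capture(n),cv2.COLOR_RGB2BGR))
"
```

```text
t 19.0 p [ 0.5357 -0.0358  0.2383] yawy -179.9 g 45.6 F [ 0.1  0.2 -0.1]
  d tool mm [ 0.2  2.2 -1.1] rot [-0.008 -0.002  0.002] rows 0.0 j [ 14.  13. -11.   0. -66. -14.]
```

View pics/wrist11.png

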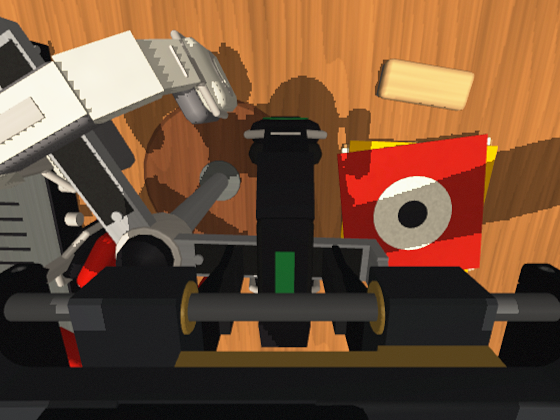

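The phones hang steady with the fingers open on both sides of the band at (285,270). I retract straight up.

Call:
carry_out(commands=[0, 0, -6, 0, 0, 0, 0, 0, -15, 0, 0, 0, 0, 0, -25, 0, 0, 0, 0, 0, -40, 0, 0, 0, 0, 0, -40, 0, 0, 0])

```text
time_s: 19.77
tcp_pos: [0.5336, -0.0358, 0.3689]
ee_rot: [[0.002, -1.0, 0.005], [-1.0, -0.002, -0.003], [0.003, -0.005, -1.0]]
wrist_force: [0.3, 0.3, -0.2]
gripper_width: 0.528
```

Call:
carry_out(commands=[0, 20, -20, 0, 0, 0, 0, 40, -20, 0, 0, 0, 0, 40, 0, 0, 0, 0, 0, 0, 0, 0, 0, 0, 0, 0, 0, 0, 0, 0])

```text
time_s: 20.4
tcp_pos: [0.4323, -0.0365, 0.4195]
ee_rot: [[0.002, -1.0, 0.022], [-1.0, -0.002, -0.001], [0.001, -0.022, -1.0]]
wrist_force: [-0.6, 0.6, -0.6]
gripper_width: 0.529
```

```bash
python3 -c "
from h import *
plan([.5335,-.036,.2394],180)
for n in ['scene','side','wrist']:cv2.imwrite(f'pics/{n}12.png',cv2.cvtColor(capture(n),cv2.COLOR_RGB2BGR))
a=cv2.imread('pics/scene12.png')[150:320,190:360];b=cv2.imread('pics/side12.png')[90:260,210:380]
cv2.imwrite('pics/c12.png',np.hstack([cv2.resize(x,(400,400),interpolation=2) for x in (a,b)]))
"
```

```text
t 20.4 p [ 0.4323 -0.0365  0.4195] yawy -179.9 g 46.0 F [-0.6  0.6 -0.6]
  d tool mm [ -0.4 -97.1 182.3] rot [-0.022 -0.001  0.002] rows 3.3 j [ 17.  -3.  -3.   0. -89. -17.]
```

View pics/c12.png

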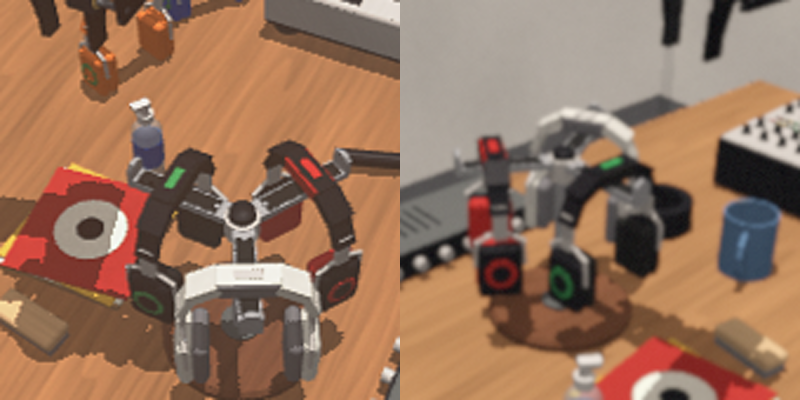

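View pics/wrist12.png

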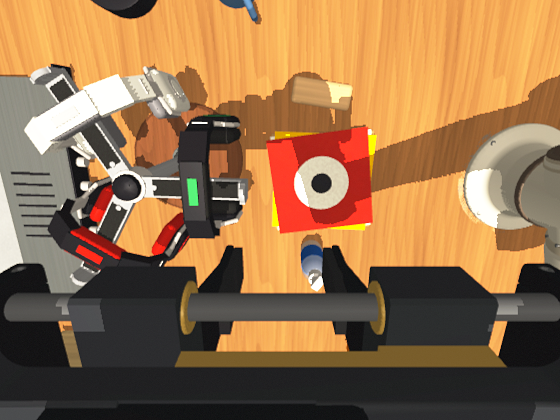

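All three pairs hang and the arm points to the front. The label at (193,191) lies on the arm's centre line, which runs from the hub (127,187) to the lip (242,193). The gripper is clear, so I hand in.

```bash
python3 -c "
from station import *
print(finish_job())"
```

```text
the job is handed in; nothing more can be done
None
```

The black and green headphones now hang on the empty hook, which points to the front, and the job was handed in at about 20.5 s of the 61 s allowed. The system gives no verdict.

- **Turning the carousel:** I put the open fingers either side of the empty arm and swept it anticlockwise from about 70° to about 179°, where 180° is straight to the front. The black and green pair stayed standing on the desk meanwhile.
- **Hanging the headphones:** I gripped them at the middle of the headband, lowered them until the wrist force changed from about -3 N to +2.6 N, let go and withdrew.
- **Last checks:** The headband's label lies within about 1 px of the arm's centre line in the last wrist view, and the headphones look upright and at rest. The white and red pairs still hang. The mug, bottle, brush, tape, singles and mic look unmoved by eye; I did not measure them. The gripper is well clear, with the wrist force near zero.
- **Disagreements:** The camera readings of the hub's position differed by up to about 13 mm, with the later wrist views reading it nearer the robot. The final contact height matched the expected value to within 1 mm.

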